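# Ready the balloon filling stand and hold its spring pump drawn

### The arm

A 6-joint arm with a two-finger parallel gripper is mounted at the origin on a cart in front of the work surface, level with it; the furniture and walls round the work are solid. World frame = base frame: x ahead of the robot, y to its left, z up, the work surface at z = 0. Lengths are in mm, angles in rad, forces in N, time in s.
With the tool pointing down it reaches from about 275 to 750 mm from the base axis. Payload 10.2 kg.
Tool frame: the origin (TCP) lies on the centre line of the jaws, within the pads' length; the fingertips stand 17 mm ahead of it and the grasp point (between the pads) lies 2 mm behind it; z points along the fingers, y is the line along which they close (so a half turn about z gives the same grasp; the last joint's range is limited). The gripper opens to 85 mm and grips with 20 to 120 N. Pads are 22 mm wide; open, the fingers measure 114 mm over their backs; the gripper's body (76 mm by 85 mm) begins 54 mm behind the grasp point. The pads swing forward as they close: fully open they stand 13 mm farther back than shut.
Start: joints at [0.884, 0.313, 1.498, -0, 1.331, -0.223], TCP at [234.872, 469.538, 220.194] pointing down, gripper open.
Joint ranges: [-2.94, 2.94], [-0.97, 2.17], [0.19, 2.56], [-1.23, 4.37], [0.02, 3.11], [-2.88, 2.88]. Speed limits (rad/s): [2.39, 2.39, 3.01, 3.14, 3.14, 3.14].

### API

Orientations are given as a unit quaternion [w, x, y, z].
In Python, from rig import ctrl gives the robot as it stands. The module is installed in compiled form; this text tells all that it offers.
- The arm moves only by the shell command python3 -m jog 'ROWS' [FORCE]. ROWS is JSON, a list of rows, each an object with "delta_pos": the shift along the world's x, y, z in mm, a list of three; "angular": the turn, a rotation vector about the world's x, y, z in rad, a list of three; "fingers": the opening, from 0 (shut) to 1 (fully open). In form: [{"delta_pos": [tx, ty, tz], "angular": [rx, ry, rz], "fingers": fingers}, ...]. A call has 1 to 10 rows; each row is the pose to reach, as a shift and turn from the pose commanded when the call began; what a row does not reach only later rows make up. A row lasts 1/8 s, in which the tool goes at most 62.5 mm and 10.7 degrees, less where a joint would pass 70% of its speed; a pose out of reach is approached as far as the arm can. A call with a gripper value outside its range is refused whole. The fingers move at their own pace and stop on an object; FORCE is the grip in N (left out, the last holds). Time passes only in rows, so rows that repeat a pose let the fingers close. It gives the time, the measured TCP pose, the force, the opening and the grip force at its end, in the units of the state.
- ctrl.sense(): the state, without advancing time (a new reading comes with each control period).
- ctrl.capture(name): name is "side" or "top"; returns a dict with "pixels" (420x560x3 uint8, blue, green, red), "fx", "fy", "cx", "cy" (pixels), "R" (3x3) and "t" (3): a world point X has camera coordinates R X + t. Camera axes: x right, y down, z forward; pixel columns grow to the right and rows downward; lengths in mm; the calibration is good to about 2 mm. A picture is of the moment at which its call begins. There is no depth.
- ctrl.finish_job(): hands the job in; it is judged then, once.
The state is a dict: "time_s": time; "joints": joint angles; "dq": joint speeds; "tau": joint torques, N m; "eef_pos": TCP position; "ee_rot": TCP orientation; "force": force on the tool from outside, world axes, zero at the start; "wrist_torque": the same for the moment, N m; "grip_width": opening from 0.0 (shut) to 1.0 (fully open); "grip_force": force on a finger pad.
Only numpy, scipy, OpenCV 4.12 (cv2) and the standard library are available. Lean on these libraries where they do the work, as an engineer would, in place of code of your own. Each camera call takes 0.05 s, during which the arm holds its last target. There are 200 camera calls.

### The job

Get the balloon filling stand ready for a workmate who will slip a balloon on its nozzle: with the pump handle still in, turn the valve dial so that its pointer stands at the one long mark of its scale, then pull the pump's spring-return T-handle out until its bar is level with the clip on the ruler rail, and keep it there. Finish while still holding the handle at the clip: do not let go. Leave the clip where it is set, and do not knock over or push away the ribbon spool, the confetti jar and the balloon weight.

Things in the scene. Friction and masses are not known exactly. Their poses are not given: they have to be found in the camera images.
- stand: Balloon filling stand, fixed to the desk: 12 mm plywood board (x -110 to 125, y -130 to 35 mm, not under the handle) with a blue balloon hand pump lying level in two grey saddles, a black valve block with a dial, and a ruler rail with a clip. Origin: on the desk under the pump's middle; x = the direction in which the handle pulls out, z up.
- pump_end (a point): Centre of the pump barrel's end flange (51 mm square) from which the handle's rod comes out: in the stand's frame x = 114, y = 0, z = 50 mm. The pump's axis runs along the stand's x through this point; the pump's top is 76 mm above the desk.
- rail_end (a point): Outer end of the aluminium ruler rail, on top: a level bar along the stand's x beside the handle, x 127 to 257 mm, y -60 to -48 mm, top 50 mm above the desk. The clip sits on it. Beyond it stands a tall black cabinet, over 0.6 m high, whose near corner is at about x = 0.53, y = 0.05 in the world, reaching away to larger x: bring the arm round close to its base, clear of that corner.
- pull_bar (a point): Centre of the T-handle's crossbar: round, 19 mm thick, level along the stand's y from -35 to 35 mm, 50 mm above the desk. A 12 mm rod joins its middle to the pump, so pinch it from above across x on one half (y 8 to 35 or -8 to -35 mm); the +y half is away from the rail and clip. At rest a gap of 41 mm is free between bar and pump flange. x axis = pull direction.
- plunger_pull (a joint): How far the handle is drawn out, m, along the stand's x. 0 at rest (inner buffer), stops at 0.105; the crossbar's centre is at the stand's x = 0.165 + this. A spring inside pulls it back: about 5 N at rest and 80 N/m more as it is drawn, plus 1 N friction (12 N at 0.07). It springs back at once when let go.
- pump_plunger: The sliding part of the pump, rod and T-handle. Its origin lies at the stand's x = 0.015 + plunger_pull, y = 0, z = 25 mm; the crossbar's centre is 150 mm further along x and 25 mm higher.
- clip_tip (a point): The mark: pointed inner end of a small dark steel clip (12 mm along the rail, top 60 mm above the desk) on the ruler rail beside the T-handle, at the stand's y = -40, z = 50 mm; x axis = pull direction. The handle is at the mark when the crossbar's centre line has the same x in the stand's frame as this point. The clip slides if pushed (8 N): leave it.
- clip (a joint): Set place of the clip along the rail, m: the value of plunger_pull at which the crossbar's centre line is level with the clip (0.03 to 0.07).
- knob (a joint): Angle of the valve dial, rad, growing counter-clockwise seen from above. 0: pointer along the stand's -y. Scale ticks every 0.3 rad from -1.5 to 1.5; the one long thick mark is at 0.60. The dial stays where it is left (friction 0.06 N m) and has no detents.
- knob_grip (a point): On the dial's upright axis at the height to grip, 81 mm above the desk. Grey bar grip 13 mm thick, 44 mm long, top 94 mm above the desk, on a round skirt 48 mm across (top 61 mm above the desk), on the black valve block (80 x 78 mm, top 54 mm). Site x runs along the bar to its pointed end, the pointer (white line on top); pinch across the point's y.
- spool: Pink ribbon spool, 54 mm across, 64 mm high, standing on the desk; origin at the centre of its underside. Bystander.
- jar: Confetti jar, 63 mm across, 92 mm high, standing on the desk; origin at the centre of its underside. Bystander.
- weight: Foil-wrapped balloon weight like a tied sack, 64 mm across, 72 mm high, standing on the desk; origin at the centre of its underside. Bystander.

How it is judged (in metres and radians):
On the way, in this order (a step that is already met when the one before it is completed fails the run):
1. the dial's pointer stands at the long mark while the handle is still in (value of joint knob between 0.48 and 0.72 rad and value of joint plunger_pull below 0.008 m), for 0.2 s.
2. the handle is held drawn out level with the clip, the dial still at the long mark (value of joint knob between 0.48 and 0.72 rad and x of pull_bar in the frame of clip_tip between -0.005 and 0.005 m and contact force between the fingers and pump_plunger above 2 N), for 0.3 s.
At the end, for the whole second after the job is handed in: The fingers still hold the T-handle (more than 2 N) and it stands still with its bar's centre line within 5 mm of the clip's point along the pull, no other object propping it; the dial is within 0.12 rad of the long mark; the clip is within 4 mm of where it was set (all of step 2 and contact force between each of spool, jar, weight and pump_plunger below 0.3 N and velocity of joint plunger_pull between -0.006 and 0.006 m/s and distance of clip_tip from where it was at the start of the episode below 0.004 m); the arm keeps its last pose, push and grip.
It fails at once if the clip is pushed away from where it was set (distance of clip_tip from where it was at the start of the episode above 0.004 m).
It fails at once if the ribbon spool is pushed away or knocked over (distance of spool from where it was at the start of the episode above 0.03 m or angle between spool's own z axis and vertical above 0.5 rad).
It fails at once if the confetti jar is pushed away or knocked over (distance of jar from where it was at the start of the episode above 0.03 m or angle between jar's own z axis and vertical above 0.5 rad).
It fails at once if the balloon weight is pushed away or knocked over (distance of weight from where it was at the start of the episode above 0.03 m or angle between weight's own z axis and vertical above 0.5 rad).
It also fails if it takes over 48 s, if anything falls off the work surface, if the arm or the gripper's body presses on something with over 40 N, if the wrist force passes 120 N, or if a joint passes its speed limit or range.

## Working session

There is one attempt and no reset: what is moved stays moved. The work goes in short steps, Python scripts to look and compute and a shell command to move; the robot and the scene stay as the last step left them, time stands still between calls to the robot, and variables do not carry over. Pictures are saved under pics/ and viewed, at most 10 in all, crops included, and the job is handed in when it is done.

```bash
mkdir -p pics; python3 - <<'E'
from rig import ctrl
import cv2,json
s=ctrl.sense();print(s)
for n in("side","top"):
    c=ctrl.capture(n);cv2.imwrite(f"pics/{n}0.png",c["pixels"]);print(n,{k:(v.tolist() if hasattr(v,'tolist') else v) for k,v in c.items() if k!="pixels"})
E
```

```text
{'time_s': 0.0, 'joints': array([ 8.83604804e-01,  3.13437144e-01,  1.49844002e+00, -2.72493496e-05,
        1.33100519e+00, -2.23409353e-01]), 'dq': array([ 1.95726997e-03,  1.40773423e-03,  1.48850567e-05, -9.34641530e-05,
       -7.17508848e-04,  4.56714967e-04]), 'tau': array([ 1.60817071e-04, -4.12271583e+01, -2.59741008e+01, -2.17589582e-04,
        4.08734384e-03, -2.65827322e-05]), 'eef_pos': array([234.69298837, 469.31358853, 219.64056043]), 'ee_rot': array([-2.71677856e-04,  2.29815195e-01,  9.73234073e-01, -5.84979950e-04]), 'force': array([-0.03647182,  0.2084657 , -0.16329927]), 'wrist_torque': array([ 0.03332882,  0.05443292, -0.0065421 ]), 'grip_force': 0.0, 'grip_width': 0.9970343657283326}
side {'fx': 399.55749776048845, 'fy': 399.55749776048845, 'cx': 272.7685587796238, 'cy': 206.33923686264376, 'R': [[-0.9999542459098012, 0.009353495160629608, 0.002004548637625823], [0.0033164173183147065, 0.5355346183688062, -0.8445067636820605], [-0.008972595116871773, -0.8444614761236044, -0.5355411355629103]], 't': [530.863450170792, -85.76950708601262, 1164.8999542249285]}
top {'fx': 438.3461921056935, 'fy': 438.3461921056935, 'cx': 280.13260412346483, 'cy': 210.51329231906274, 'R': [[0.0050447500894776455, -0.9998579822618735, -0.016079981459884096], [-0.9873029236770523, -0.002427053823560081, -0.1588302436832542], [0.15876865999081524, 0.0166770715940492, -0.9871749530289795]], 't': [313.937313906152, 548.9304016831508, 821.6175911747597]}
```

View pics/top0.png

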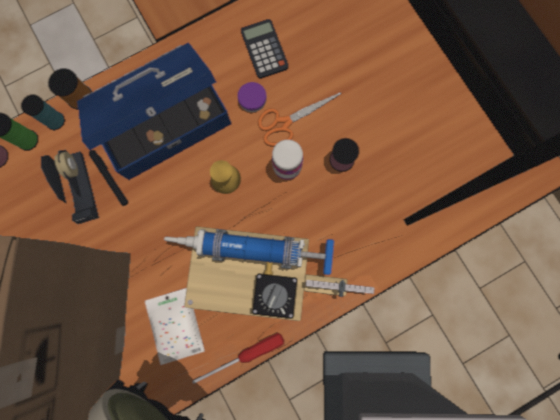

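View pics/side0.png

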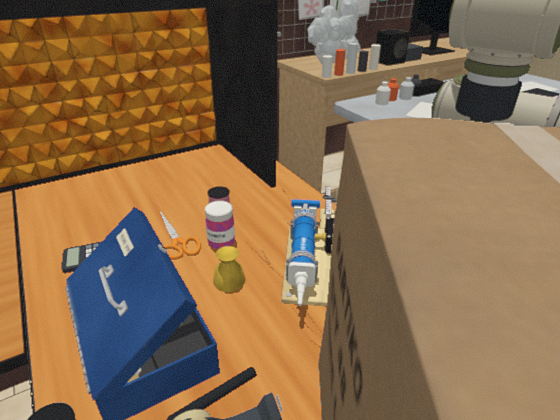

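The top view shows the stand: pump end flange at about (300,252), crossbar (329,258), dial (274,296) and clip (341,288). The spool, jar and weight are at (344,153), (287,158) and (224,177), clear of the work. I'll zoom in next.

```bash
python3 - <<'E'
import cv2
a=cv2.imread("pics/top0.png")[225:325,180:380]
cv2.imwrite("pics/crop0.png",cv2.resize(a,None,fx=4,fy=4,interpolation=cv2.INTER_CUBIC))
E
```

```text
(no output)
```

View pics/crop0.png

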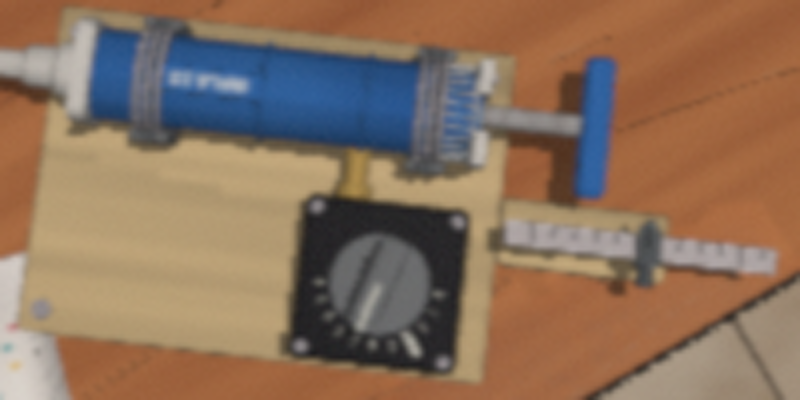

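```bash
cat > h.py <<'E'
import numpy as np, cv2
from scipy.optimize import least_squares
CAM=dict(side=None)
K=dict(fx=438.3461921056935,cx=280.13260412346483,cy=210.51329231906274)
R=np.array([[0.0050447500894776455,-0.9998579822618735,-0.016079981459884096],[-0.9873029236770523,-0.002427053823560081,-0.1588302436832542],[0.15876865999081524,0.0166770715940492,-0.9871749530289795]])
t=np.array([313.937313906152,548.9304016831508,821.6175911747597])
def crop(u,v,f=4,o=(180,225)): return np.array([(u+.5)/f-.5+o[0],(v+.5)/f-.5+o[1]])
def proj(X):
    c=R@X+t; return np.array([K['fx']*c[0]/c[2]+K['cx'],K['fx']*c[1]/c[2]+K['cy']])
def back(p,z):
    d=R.T@np.array([(p[0]-K['cx'])/K['fx'],(p[1]-K['cy'])/K['fx'],1]); o=-R.T@t
    return o+d*(z-o[2])/d[2]
def s2w(P,S):
    c,s=np.cos(P[2]),np.sin(P[2]); return np.array([P[0]+c*S[0]-s*S[1],P[1]+s*S[0]+c*S[1],S[2]])
def w2s(P,W):
    c,s=np.cos(P[2]),np.sin(P[2]); x,y=W[0]-P[0],W[1]-P[1]; return np.array([c*x+s*y,-s*x+c*y,W[2]])
E
python3 - <<'E'
from h import *
obs=[((66,8),(-110,35,12)),((515,55),(125,35,12)),((480,382),(125,-130,12)),((20,330),(-110,-130,12)),
((600,58),(165,35,57)),((590,198),(165,-35,57)),((777,261),(257,-54,50))]
f=lambda P:np.concatenate([proj(s2w(P,S))-crop(*c) for c,S in obs])
r=least_squares(f,[350,150,-1.6]);P=r.x;print(P,r.fun.round(1))
g=lambda n,c,z:print(n,back(crop(*c),z).round(1),w2s(P,back(crop(*c),z)).round(1))
g("skirt",(381,284),61);g("block c",(381,284),54)
for n,c in(("bTL",(305,198)),("bTR",(468,213)),("bBL",(290,357)),("bBR",(452,374))):g(n,c,54)
g("ptr tip",(360,330),94);g("ptr in",(381,284),94);g("long a",(405,333),54);g("long b",(418,356),54)
g("clip tip",(651,222),55);g("clip mid",(648,252),60)
for n,S in(("bar+y",(165,22,50)),("bar",(165,0,50)),("clip30",(195,-40,50)),("rail_end",(257,-54,50))):print(n,s2w(P,np.array(S)).round(1))
E
```

```text
[474.55102661 385.85059122  -1.67549825] [-1.2 -0.7  0.4 -0.2  0.9  0.8 -1.3  0.4  0.9 -0.9  0.1  0.4  0.1  0.1]
skirt [382.6 324.9  61. ] [ 70.3 -85.   61. ]
block c [382.4 325.1  54. ] [ 70.1 -85.3  54. ]
bTL [422.7 361.8  54. ] [ 29.3 -49.   54. ]
bTR [416.  283.6  54. ] [107.8 -47.5  54. ]
bBL [348.2 367.9  54. ] [  31.1 -123.8   54. ]
bBR [340.9 291.3  54. ] [ 108.  -123.1   54. ]
ptr tip [363.2 333.3  94. ] [  63.9 -105.2   94. ]
ptr in [383.7 323.9  94. ] [ 71.1 -83.9  94. ]
long a [359.7 313.5  54. ] [  83.9 -106.7   54. ]
long b [349.1 307.3  54. ] [  91.2 -116.6   54. ]
clip tip [412.2 196.4  55. ] [194.9 -42.2  55. ]
clip mid [398.2 198.7  60. ] [194.1 -56.4  60. ]
bar+y [479.2 219.5  50. ]
bar [457.3 221.8  50. ]
clip30 [414.4 196.1  50. ]
rail_end [394.  135.9  50. ]
```

```bash
python3 -m jog '[{"delta_pos":[50,-50,-10],"angular":[0,0,0.02],"fingers":0.6},{"delta_pos":[90,-90,-20],"angular":[0,0,0.05],"fingers":0.6},{"delta_pos":[125,-125,-40],"angular":[0,0,0.05],"fingers":0.6},{"delta_pos":[147,-144,-60],"angular":[0,0,0.05],"fingers":0.6},{"delta_pos":[147,-144,-80],"angular":[0,0,0.05],"fingers":0.6},{"delta_pos":[147,-144,-80],"angular":[0,0,0.05],"fingers":0.6}]' 30; python3 - <<'E'
from rig import ctrl
import cv2
c=ctrl.capture("top")["pixels"];cv2.imwrite("pics/top1.png",c)
a=ctrl.capture("side")["pixels"][150:330,180:400];b=c[215:335,180:380]
cv2.imwrite("pics/crop1.png",cv2.resize(b,None,fx=4,fy=4,interpolation=cv2.INTER_CUBIC))
E
```

```text
time_s: 0.85
eef_pos: [381.3, 325.0, 139.0]
ee_rot: [-0.001, 0.206, 0.979, -0.001]
force: [0.8, 0.9, 1.0]
grip_width: 0.6
grip_force: 0.0
```

View pics/crop1.png

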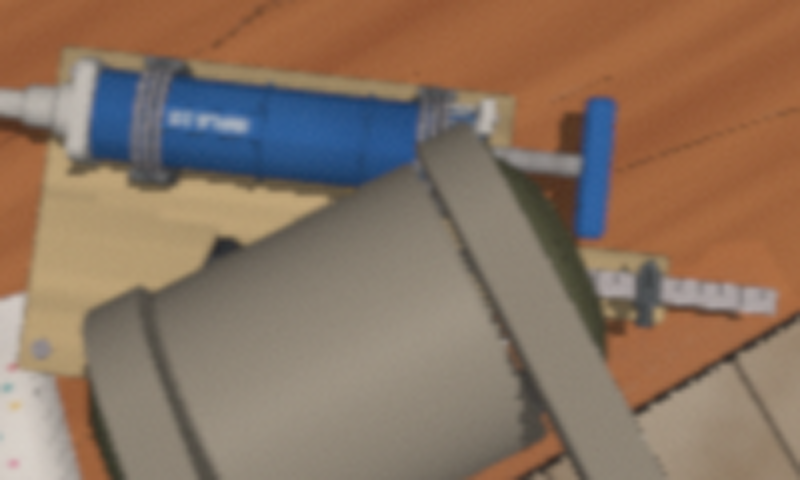

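The arm now hides the dial from above; everything else is unchanged. Next I lower to grip height and close gently.

```bash
python3 -m jog '[{"delta_pos":[1,0,-30],"angular":[0,0,0],"fingers":0.5},{"delta_pos":[1,0,-50],"angular":[0,0,0],"fingers":0.4},{"delta_pos":[1,0,-57],"angular":[0,0,0],"fingers":0.35},{"delta_pos":[1,0,-57],"angular":[0,0,0],"fingers":0.35}]' 20;  python3 -m jog '[{"delta_pos":[0,0,0],"angular":[0,0,0],"fingers":0.2},{"delta_pos":[0,0,0],"angular":[0,0,0],"fingers":0.1},{"delta_pos":[0,0,0],"angular":[0,0,0],"fingers":0.1},{"delta_pos":[0,0,0],"angular":[0,0,0],"fingers":0.05},{"delta_pos":[0,0,0],"angular":[0,0,0],"fingers":0.05}]' 20; python3 -c "
from rig import ctrl;s=ctrl.sense();print(s['force'],s['wrist_torque'])"
```

```text
time_s: 1.45
eef_pos: [383.0, 325.9, 83.8]
ee_rot: [0.0, 0.205, 0.979, 0.0]
force: [0.6, -0.3, -0.2]
grip_width: 0.353
grip_force: 0.0
time_s: 2.08
eef_pos: [382.9, 325.5, 83.2]
ee_rot: [0.0, 0.205, 0.979, -0.0]
force: [0.3, 0.2, 1.1]
grip_width: 0.048
grip_force: 0.0
[0.27752327 0.16601874 1.0531409 ] [ 0.01934756 -0.00905536  0.06176791]
```

```bash
python3 - <<'E'
from rig import ctrl
import cv2,numpy as np
c=ctrl.capture("top")["pixels"][180:340,160:400]
d=ctrl.capture("side")["pixels"][150:330,240:400]
a=cv2.resize(c,None,fx=1.8,fy=1.8,interpolation=2);b=cv2.resize(d,(330,371));a=cv2.copyMakeBorder(a,0,371-288,0,0,0)
cv2.imwrite("pics/p2.png",np.hstack([a,b]))
E
```

```text
(no output)
```

View pics/p2.png

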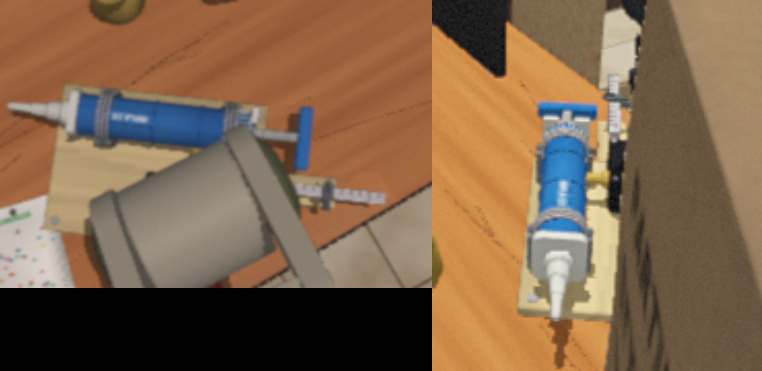

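The top view is unchanged and the gripper is hidden in both views, so I'll check the pose against the side camera and command the fingers fully shut.

```bash
python3 - <<'E'
from h import *
from rig import ctrl
P=[474.55,385.85,-1.6755]
c=ctrl.capture("side")
for S in [(165,35,59),(165,-35,59),(-110,35,12),(107,-46,54),(31,-46,54),(125,35,12),(257,-54,50),(70,-85,94)]:
    W=s2w(P,np.array(S,float));q=c["R"]@W+c["t"];print(S,(c["fx"]*q[:2]/q[2]+[c["cx"],c["cy"]]).round(1))
E
python3 -m jog '[{"delta_pos":[0,0,0],"angular":[0,0,0],"fingers":0},{"delta_pos":[0,0,0],"angular":[0,0,0],"fingers":0},{"delta_pos":[0,0,0],"angular":[0,0,0],"fingers":0}]' 20
```

```text
(165, 35, 59) [290.1 199.1]
(165, -35, 59) [319.8 200.6]
(-110, 35, 12) [280.7 297.8]
(107, -46, 54) [324.7 216.3]
(31, -46, 54) [325.2 236.6]
(125, 35, 12) [288.6 225.1]
(257, -54, 50) [326.9 185.2]
(70, -85, 94) [345.1 211.2]
time_s: 2.6
eef_pos: [382.9, 325.5, 83.2]
ee_rot: [0.0, 0.205, 0.979, 0.0]
force: [-1.2, 1.6, -0.6]
grip_width: 0.001
grip_force: 0.0
```

```bash
python3 -m jog '[{"delta_pos":[0,0,30],"angular":[0,0,0],"fingers":0.1},{"delta_pos":[0,0,60],"angular":[0,0,0],"fingers":0.2},{"delta_pos":[50,20,70],"angular":[0,0,0],"fingers":0.3},{"delta_pos":[100,40,70],"angular":[0,0,0],"fingers":0.3},{"delta_pos":[127,54,70],"angular":[0,0,0],"fingers":0.3},{"delta_pos":[127,54,70],"angular":[0,0,0],"fingers":0.3},{"delta_pos":[127,54,70],"angular":[0,0,0],"fingers":0.3}]' 20; python3 - <<'E'
from rig import ctrl
import cv2,numpy as np
s=ctrl.sense();X=s["eef_pos"]
out=[]
for n in("top","side"):
    c=ctrl.capture(n)
    for dz in(0,-17):
        q=c["R"]@(X+[0,0,dz])+c["t"];print(n,dz,(c["fx"]*q[:2]/q[2]+[c["cx"],c["cy"]]).round(1))
    im=c["pixels"];cv2.imwrite(f"pics/{n}3.png",im)
    out.append(cv2.resize(im[200:340,170:390] if n=="top" else im[100:320,200:380],(440,280) if n=="top" else (360,440),interpolation=2))
out[0]=cv2.copyMakeBorder(out[0],0,160,0,0,0);cv2.imwrite("pics/p3.png",np.hstack(out))
E
```

```text
time_s: 3.48
eef_pos: [509.1, 379.3, 153.0]
ee_rot: [-0.0, 0.205, 0.979, -0.0]
force: [-0.7, 0.2, -0.4]
grip_width: 0.299
grip_force: 0.0
top 0 [242.4 222.7]
top -17 [243.4 223.9]
side 0 [286.3 201. ]
side -17 [286.1 208.5]
```

View pics/p3.png

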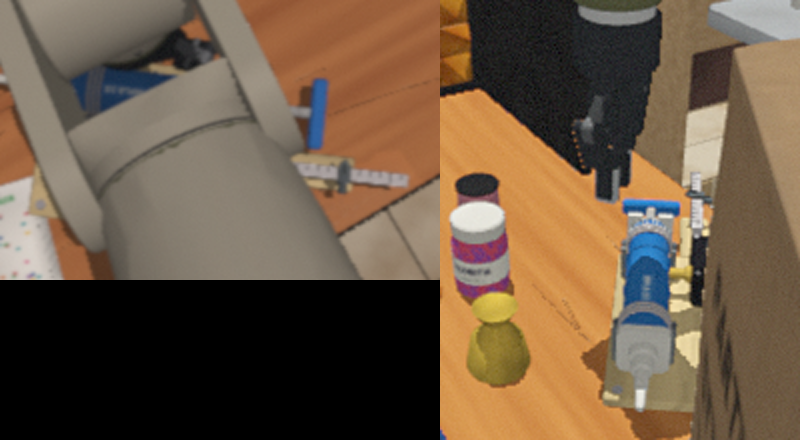

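The side view shows the fingertips near full-image pixel (284,199), about 9 px above the prediction, so camera and robot disagree. I'll look closer at the gripper in both views.

```bash
python3 - <<'E'
import cv2,numpy as np
t=cv2.imread("pics/top3.png")[195:265,200:290];s=cv2.imread("pics/side3.png")[130:220,240:330]
a=cv2.resize(t,None,fx=4.4,fy=4.4,interpolation=2);b=cv2.resize(s,None,fx=4.4,fy=4.4,interpolation=2)
a=cv2.copyMakeBorder(a,0,b.shape[0]-a.shape[0],0,0,0)
cv2.imwrite("pics/p4.png",np.hstack([a,b]));print(a.shape,b.shape)
E
```

```text
(396, 396, 3) (396, 396, 3)
```

View pics/p4.png

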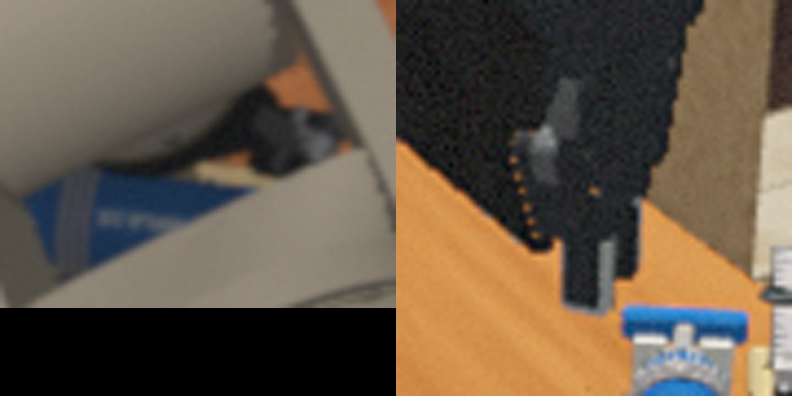

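```bash
python3 -m jog '[{"delta_pos":[-60,-25,0],"angular":[0,0,0],"fingers":0.35},{"delta_pos":[-110,-45,0],"angular":[0,0,0],"fingers":0.35},{"delta_pos":[-127,-54,-20],"angular":[0,0,0],"fingers":0.35},{"delta_pos":[-127,-54,-60],"angular":[0,0,0],"fingers":0.35},{"delta_pos":[-127,-54,-72],"angular":[0,0,0],"fingers":0.35},{"delta_pos":[-127,-54,-75],"angular":[0,0,0],"fingers":0.35},{"delta_pos":[-127,-54,-77],"angular":[0,0,0],"fingers":0.35},{"delta_pos":[-127,-54,-77],"angular":[0,0,0],"fingers":0.2}]' 20; python3 -m jog '[{"delta_pos":[0,0,0],"angular":[0,0,0],"fingers":0.1},{"delta_pos":[0,0,0],"angular":[0,0,0],"fingers":0.06},{"delta_pos":[0,0,0],"angular":[0,0,0],"fingers":0.06}]'
```

```text
time_s: 4.58
eef_pos: [383.3, 325.8, 76.9]
ee_rot: [0.0, 0.205, 0.979, 0.0]
force: [-0.0, 0.4, 0.4]
grip_width: 0.204
grip_force: 0.0
time_s: 4.95
eef_pos: [383.5, 326.1, 76.9]
ee_rot: [0.001, 0.205, 0.979, 0.001]
force: [1.2, 4.0, 5.4]
grip_width: 0.14
grip_force: 23.2
```

The fingers gripped at bar thickness (0.14), so the bar was caught. No contact at reading 83 but contact at 77 means the tool really stands about 31 mm higher than it reads. I'll regrip about 21 mm lower.

```bash
python3 -m jog '[{"delta_pos":[0,0,0],"angular":[0,0,0],"fingers":0.35},{"delta_pos":[0,0,0],"angular":[0,0,0],"fingers":0.35},{"delta_pos":[0,0,-8],"angular":[0,0,0],"fingers":0.35},{"delta_pos":[0,0,-14],"angular":[0,0,0],"fingers":0.35},{"delta_pos":[0,0,-18],"angular":[0,0,0],"fingers":0.35},{"delta_pos":[0,0,-21],"angular":[0,0,0],"fingers":0.35},{"delta_pos":[0,0,-21],"angular":[0,0,0],"fingers":0.35}]' 20; python3 -m jog '[{"delta_pos":[0,0,0],"angular":[0,0,0],"fingers":0.2},{"delta_pos":[0,0,0],"angular":[0,0,0],"fingers":0.1},{"delta_pos":[0,0,0],"angular":[0,0,0],"fingers":0.05},{"delta_pos":[0,0,0],"angular":[0,0,0],"fingers":0.05}]'  30
```

```text
time_s: 5.82
eef_pos: [382.8, 325.5, 55.0]
ee_rot: [-0.0, 0.205, 0.979, -0.0]
force: [0.6, -1.0, -0.2]
grip_width: 0.347
grip_force: 0.0
time_s: 6.32
eef_pos: [383.3, 326.1, 55.5]
ee_rot: [0.001, 0.205, 0.979, 0.001]
force: [1.4, 6.0, -1.6]
grip_width: 0.151
grip_force: 32.2
```

```bash
python3 -m jog '[{"delta_pos":[0,0.5,0],"angular":[0,0,0.13],"fingers":0.05},{"delta_pos":[0,0.5,0],"angular":[0,0,0.26],"fingers":0.05},{"delta_pos":[0,0.5,0],"angular":[0,0,0.39],"fingers":0.05},{"delta_pos":[0,0.5,0],"angular":[0,0,0.52],"fingers":0.05},{"delta_pos":[0,0.5,0],"angular":[0,0,0.65],"fingers":0.05},{"delta_pos":[0,0.5,0],"angular":[0,0,0.78],"fingers":0.05},{"delta_pos":[0,0.5,0],"angular":[0,0,0.9],"fingers":0.05},{"delta_pos":[0,0.5,0],"angular":[0,0,0.91],"fingers":0.05},{"delta_pos":[0,0.5,0],"angular":[0,0,0.91],"fingers":0.05}]' 30; python3 -c "
from rig import ctrl;s=ctrl.sense();print(s['force'],s['wrist_torque'],s['ee_rot'])"
```

```text
time_s: 7.45
eef_pos: [383.3, 327.7, 55.6]
ee_rot: [0.001, -0.245, 0.969, 0.002]
force: [0.3, 11.8, -3.1]
grip_width: 0.146
grip_force: 31.8
[ 0.32634842 11.84124404 -3.13073406] [ 1.99925501 -0.09909727  0.07360952] [ 0.00146197 -0.245438    0.96940995  0.0015512 ]
```

```bash
python3 -m jog '[{"delta_pos":[0,0,0],"angular":[0,0,0],"fingers":0.3},{"delta_pos":[0,0,0],"angular":[0,0,0],"fingers":0.35},{"delta_pos":[0,-1,20],"angular":[0,0,0],"fingers":0.35},{"delta_pos":[0,-1,60],"angular":[0,0,0],"fingers":0.35},{"delta_pos":[30,-25,70],"angular":[0,0,-0.15],"fingers":0.4},{"delta_pos":[60,-60,70],"angular":[0,0,-0.3],"fingers":0.4},{"delta_pos":[96,-107,70],"angular":[0,0,-0.45],"fingers":0.4},{"delta_pos":[96,-107,60],"angular":[0,0,-0.6],"fingers":0.4},{"delta_pos":[96,-107,55],"angular":[0,0,-0.6],"fingers":0.4},{"delta_pos":[96,-107,55],"angular":[0,0,-0.6],"fingers":0.4}]' 40; python3 - <<'E'
from rig import ctrl
import cv2,numpy as np
s=ctrl.sense();X=s["eef_pos"];print(s["joints"].round(3))
out=[]
for n in("top","side"):
    c=ctrl.capture(n)
    for dz in(14,):
        q=c["R"]@(X+[0,0,dz])+c["t"];print(n,dz,(c["fx"]*q[:2]/q[2]+[c["cx"],c["cy"]]).round(1))
    im=c["pixels"];cv2.imwrite(f"pics/{n}5.png",im)
    out.append(cv2.resize(im[210:340,200:380] if n=="top" else im[130:230,240:340],(540,390) if n=="top" else (260,260),interpolation=2))
out[1]=cv2.copyMakeBorder(out[1],0,130,0,0,0);cv2.imwrite("pics/p5.png",np.hstack(out))
E
```

```text
time_s: 8.7
eef_pos: [478.4, 219.3, 110.0]
ee_rot: [-0.0, 0.05, 0.999, -0.0]
force: [-0.1, 0.2, -0.4]
grip_width: 0.398
grip_force: 0.0
[ 0.207  0.43   1.639 -0.     1.074 -1.263]
top 14 [333.6 242.3]
side 14 [296.9 174.9]
```

View pics/p5.png

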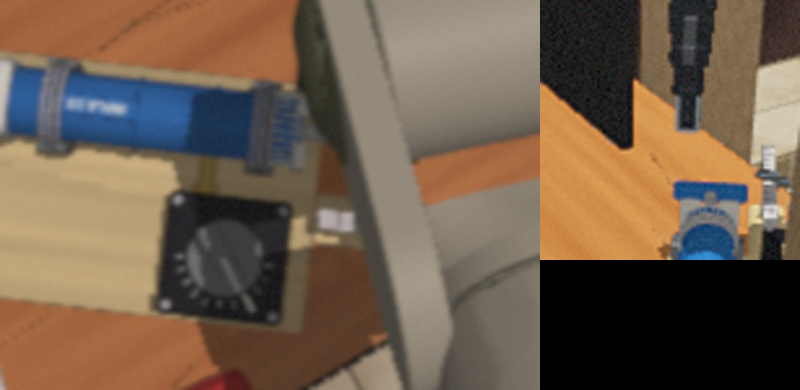

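The dial pointer now lines up with the long mark at crop pixel (245,300), and the fingers are over the +y half of the bar. I'll check the angle numerically, then descend.

```bash
python3 - <<'E'
from h import *
P=[474.55,385.85,-1.6755]
for z,a,b in((94,(219,253),(241,293)),(54,(241,290),(253,312))):
    A,B=[w2s(P,back(crop(*p,3,(200,210)),z)) for p in(a,b)];d=B-A;e=B-np.array([70,-85.5,0]);print(A,B,np.arctan2(d[0],-d[1]),np.arctan2(e[0],-e[1]))
E
python3 -m jog '[{"delta_pos":[0.8,0,-30],"angular":[0,0,0],"fingers":0.5},{"delta_pos":[0.8,0,-50],"angular":[0,0,0],"fingers":0.5},{"delta_pos":[0.8,0,-58],"angular":[0,0,0],"fingers":0.5},{"delta_pos":[0.8,0,-66],"angular":[0,0,0],"fingers":0.5},{"delta_pos":[0.8,0,-72],"angular":[0,0,0],"fingers":0.5},{"delta_pos":[0.8,0,-72],"angular":[0,0,0],"fingers":0.5}]' 40
```

```text
[ 66.753558   -81.44847039  94.        ] [  82.57897004 -103.50757657   94.        ] 0.6223148750630656 0.6097438402215172
[  81.97838461 -104.03929029   54.        ] [  90.98322821 -116.68973979   54.        ] 0.6186149118555755 0.5922096264459439
time_s: 9.55
eef_pos: [479.6, 219.1, 38.1]
ee_rot: [-0.0, 0.052, 0.999, -0.0]
force: [-0.8, -0.1, 0.5]
grip_width: 0.5
grip_force: 0.0
```

```bash
python3 -m jog '[{"delta_pos":[0,0,-8],"angular":[0,0,0],"fingers":0.5},{"delta_pos":[0,0,-14],"angular":[0,0,0],"fingers":0.5},{"delta_pos":[0,0,-17],"angular":[0,0,0],"fingers":0.5},{"delta_pos":[0,0,-17],"angular":[0,0,0],"fingers":0.5}]' 60; python3 -m jog '[{"delta_pos":[0,0,0],"angular":[0,0,0],"fingers":0.3},{"delta_pos":[0,0,0],"angular":[0,0,0],"fingers":0.2},{"delta_pos":[0,0,0],"angular":[0,0,0],"fingers":0.1},{"delta_pos":[0,0,0],"angular":[0,0,0],"fingers":0.1},{"delta_pos":[0,0,0],"angular":[0,0,0],"fingers":0.1}]' 60; python3 - <<'E'
from h import *
P=[474.55,385.85,-1.6755]
from rig import ctrl
print(w2s(P,ctrl.sense()["eef_pos"]))
E
```

```text
time_s: 10.05
eef_pos: [479.6, 219.0, 21.0]
ee_rot: [-0.0, 0.052, 0.999, -0.0]
force: [-0.8, 0.0, -0.3]
grip_width: 0.501
grip_force: 0.0
time_s: 10.68
eef_pos: [479.9, 219.6, 21.7]
ee_rot: [0.0, 0.052, 0.999, 0.001]
force: [-0.9, 4.3, 4.1]
grip_width: 0.203
grip_force: 58.4
[164.75538123  22.69947815  21.67292654]
```

```bash
python3 -m jog '[{"delta_pos":[-0.6,-6,0],"angular":[0,0,0],"fingers":0.1},{"delta_pos":[-1.3,-12,0],"angular":[0,0,0],"fingers":0.1},{"delta_pos":[-1.9,-18,0],"angular":[0,0,0],"fingers":0.1},{"delta_pos":[-2.5,-24,0],"angular":[0,0,0],"fingers":0.1},{"delta_pos":[-3.2,-30.5,0],"angular":[0,0,0],"fingers":0.1},{"delta_pos":[-3.2,-30.5,0],"angular":[0,0,0],"fingers":0.1},{"delta_pos":[-3.2,-30.5,0],"angular":[0,0,0],"fingers":0.1},{"delta_pos":[-3.2,-30.5,0],"angular":[0,0,0],"fingers":0.1}]' 70; python3 - <<'E'
from h import *
P=[474.55,385.85,-1.6755]
from rig import ctrl
print(w2s(P,ctrl.sense()["eef_pos"]))
out=[]
for n in("top","side"):
    im=ctrl.capture(n)["pixels"];cv2.imwrite(f"pics/{n}6.png",im)
    out.append(cv2.resize(im[210:340,240:390] if n=="top" else im[160:230,270:340],(450,390) if n=="top" else (350,350),interpolation=2))
out[1]=cv2.copyMakeBorder(out[1],0,40,0,0,0);cv2.imwrite("pics/p6.png",np.hstack(out))
E
```

```text
time_s: 11.68
eef_pos: [476.6, 189.4, 21.7]
ee_rot: [0.0, 0.052, 0.999, 0.001]
force: [-1.5, 6.6, 4.4]
grip_width: 0.203
grip_force: 68.3
[195.20469096  22.61306567  21.7019325 ]
```

View pics/p6.png

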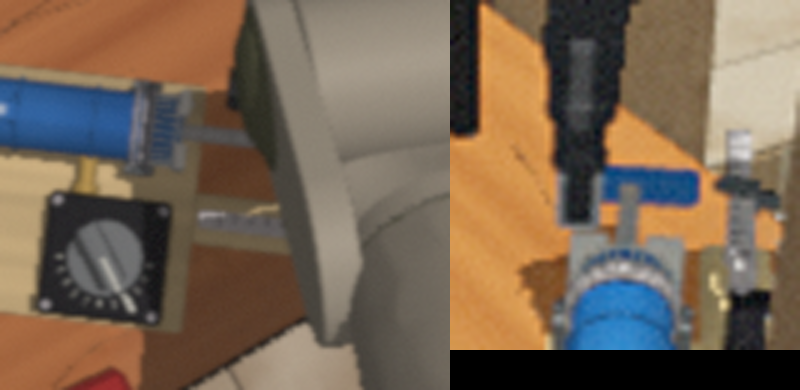

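The side view shows the bar drawn out with its row near crop 187 and the clip tip near (716,184), roughly level, with the dial still on its mark. I'll refine the bar-to-clip offset from the stored pictures.

```bash
python3 - <<'E'
from h import *
P=np.array([474.55,385.85,-1.6755])
im=cv2.imread("pics/top0.png");hsv=cv2.cvtColor(im,cv2.COLOR_BGR2HSV)
def cen(m,o): v,u=np.nonzero(m);return np.array([u.mean()+o[0],v.mean()+o[1]]),len(u)
o=(322,235);m=cv2.inRange(hsv[235:278,322:338],(100,120,60),(125,255,255));c,n=cen(m,o);b=w2s(P,back(c,50));print("bar",c,n,b)
# profile along rail: sample at stand x, several y, z=50/60
g=cv2.cvtColor(im,cv2.COLOR_BGR2GRAY).astype(np.float32)
for z,y in((50,-54),(60,-54),(60,-58),(60,-50),(55,-44),(52,-41)):
    xs=np.arange(180,212,2.);pr=np.array([proj(s2w(P,np.array([x,y,z]))) for x in xs],np.float32)
    print(z,y,cv2.remap(g,pr[None,:,0],pr[None,:,1],cv2.INTER_CUBIC)[0].round().astype(int))
xs=np.arange(245,266,2.);pr=np.array([proj(s2w(P,np.array([x,-54,50]))) for x in xs],np.float32)
print("end",cv2.remap(g,pr[None,:,0],pr[None,:,1],cv2.INTER_CUBIC)[0].round().astype(int))
a=cv2.resize(im[262:308,315:365],None,fx=8,fy=8,interpolation=2)
s=cv2.imread("pics/side6.png");sc=cv2.resize(s[176:222,285:335],None,fx=8,fy=8,interpolation=2)
cv2.imwrite("pics/p7.png",np.hstack([a,sc]))
E
```

```text
bar [328.16981132 256.56132075] 212 [164.29645308  -0.2666471   50.        ]
50 -54 [154 161 163 162 137  94  80  74  76  86 106 141 163 164 153 149]
60 -54 [156 164 164 151 111  83  75  74  81  94 128 156 165 157 148 157]
60 -58 [167 164 160 147 116  84  80  82  83  93 122 149 156 161 166 168]
60 -50 [149 157 154 141 108  85  71  70  80  93 123 149 152 150 143 147]
55 -44 [146 139 141 148 141 123  97  87  97 115 132 132 120 116 117 117]
52 -41 [140 142 141 141 141 137 126 113 114 127 137 130 119 115 114 113]
end [167 161 156 160 164 151 131 123 123 122 120]
```

View pics/p7.png

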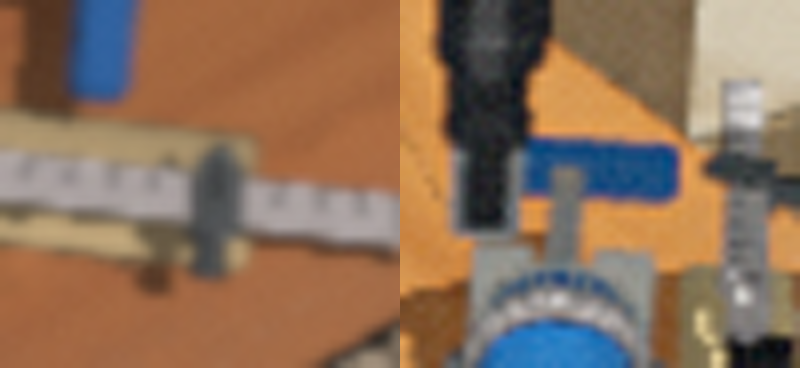

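```bash
python3 - <<'E'
from h import *
from rig import ctrl
P=np.array([474.55,385.85,-1.6755]);c=ctrl.capture("side")
def pj(S):
    q=c["R"]@s2w(P,np.array(S,float))+c["t"];return c["fx"]*q[:2]/q[2]+[c["cx"],c["cy"]]
r={}
for n in("side0","side6"):
    im=cv2.imread(f"pics/{n}.png")[185:215] if n=="side0" else cv2.imread("pics/side6.png")[185:215]
    h=cv2.cvtColor(im,cv2.COLOR_BGR2HSV).astype(float);
    w=((im[...,0].astype(float)-im[...,2])).clip(0)
    rows=[]
    for u in(311,312,313,314,315,316):
        p=w[:,u].copy();k=p.argmax() if n=="side6" else p[:24].argmax();a=slice(max(k-6,0),k+7);rows.append((p[a]*np.arange(185,215)[a]).sum()/p[a].sum())
    r[n]=np.array(rows);print(n,r[n].round(2))
print("shift",(r["side6"]-r["side0"]).mean())
for p in(0,26,28,30,32,34,36):print(p,pj((165+p,-22,50))-pj((165,-22,50)))
E
```

```text
side0 [202.54 202.72 202.87 202.9  202.95 203.27]
side6 [196.71 196.86 196.91 196.95 196.97 197.04]
shift -5.96729132172355
0 [0. 0.]
26 [ 0.08943121 -5.66349486]
28 [ 0.09614333 -6.08855931]
30 [ 0.10283218 -6.51215037]
32 [ 0.10949788 -6.93427569]
34 [ 0.11614056 -7.35494286]
36 [ 0.12276033 -7.77415943]
```

```bash
python3 -m jog '[{"delta_pos":[-0.1,-1,0],"angular":[0,0,0],"fingers":0.1},{"delta_pos":[-0.1,-1,0],"angular":[0,0,0],"fingers":0.1},{"delta_pos":[-0.1,-1,0],"angular":[0,0,0],"fingers":0.1},{"delta_pos":[-0.1,-1,0],"angular":[0,0,0],"fingers":0.1},{"delta_pos":[-0.1,-1,0],"angular":[0,0,0],"fingers":0.1},{"delta_pos":[-0.1,-1,0],"angular":[0,0,0],"fingers":0.1}]' 70; python3 -c "
from rig import ctrl;print(ctrl.finish_job())"
```

```text
time_s: 12.58
eef_pos: [476.5, 188.5, 21.7]
ee_rot: [0.0, 0.052, 0.999, 0.001]
force: [-0.8, 7.6, 4.1]
grip_width: 0.198
grip_force: 68.3
the job is handed in; nothing more can be done
None
```

The job is handed in with no verdict returned: the dial measured 0.61 rad against the 0.60 long mark, and the handle is still gripped, drawn out by an estimated 28.5–31.5 mm against the clip's measured 30 mm.

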